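# Call for a refill and point out the empty carton

## Robot

A 6-joint arm with a two-finger parallel gripper is mounted at the origin on the work surface. World frame = base frame: x ahead of the robot, y to its left, z up, the work surface at z = 0. Lengths are in m, angles in rad, forces in N, time in s.
With the tool pointing down it reaches from about 0.35 to 0.85 m from the base axis. Payload 8.1 kg.
Tool frame: the origin (TCP) lies between the finger pads, 19 mm behind the fingertips; this is the grasp point; z points along the fingers, y is the line along which they close (so a half turn about z gives the same grasp; the last joint's range is limited). The gripper opens to 85 mm and grips with 20 to 120 N. Pads are 22 mm wide; open, the fingers measure 114 mm over their backs; the gripper's body (76 mm by 85 mm) begins 54 mm behind the grasp point. The pads swing forward as they close: fully open they stand 13 mm farther back than shut.
Start: joints at [-1.333, 0.13, 1.488, -0, 1.523, -0.085], TCP at [0.19, -0.569, 0.25] pointing down, gripper open.
Joint ranges: [-2.96, 2.96], [-0.89, 2.26], [0.02, 2.5], [-1.34, 4.48], [0, 2.73], [-2.66, 2.66]. Speed limits (rad/s): [2.39, 2.39, 2.79, 3.14, 3.14, 3.14].

## Interface

Orientations are given as a unit quaternion [w, x, y, z].
In Python, from plant import r, cams gives the robot as it stands.
- The arm moves only by the tool arm_command, never from a script. Its argument "deltas" is a list of rows, each an object with "xyz": the shift along the tool's x, y, z normalised to -1 to 1, where 1 is 30 cm, a list of three; "dr": the turn, a rotation vector about the tool's x, y, z normalised to -1 to 1, where 1 is 0.5 rad, a list of three; "gripper": the closure, from 0 (fully open) to 1 (shut). In form: [{"xyz": [dx, dy, dz], "dr": [wx, wy, wz], "gripper": gripper}, ...]. A call has 1 to 8 rows; each row is the pose to reach, as a shift and turn from the pose commanded when the call began, along the tool's axes at that moment; what a row does not reach only later rows make up. A row lasts 1/8 s, in which the tool goes at most 62.5 mm and 10.7 degrees, less where a joint would pass 70% of its speed; a pose out of reach is approached as far as the arm can. A call with a number of a shift or a turn outside -1 to 1 is refused whole. A call with a gripper value outside its range is refused whole. The fingers move at their own pace and stop on an object; "grip_force" is the grip in N (left out, the last holds). Time passes only in rows, so rows that repeat a pose let the fingers close. It gives the time, the measured TCP pose, the force, the opening and the grip force at its end, in the units of the state.
- r.sense(): the state, without advancing time (a new reading comes with each control period).
- cams.camera(name): name is "side" or "top"; returns (picture, depth): 480x640x3 uint8, red, green, blue; 480x640 float32, m along the optical axis (not along the pixel's ray), 0 where there is no reading.
- cams.camera_info(name): a dict with "vertical_fov" (degrees; the focal length in pixels is half the picture's height over the tangent of half this angle, whatever the lens; pixels are square), "cx", "cy" (the principal point, pixels), "R" (3x3) and "t" (3): a world point X has camera coordinates R X + t. Camera axes: x right, y down, z forward; pixel columns grow to the right and rows downward; lengths in m; the calibration is good to about 2 mm. A picture is of the moment at which its call begins. camera_info takes no time and is no camera call.
- r.hand_in(): hands the job in; it is judged then, once.
The state is a dict: "time": time; "joint_positions": joint angles; "qvel": joint speeds; "tau": joint torques, N m; "tool_pos": TCP position; "tcp_rot": TCP orientation; "contact_force": force on the tool from outside, world axes, zero at the start; "ft_torque": the same for the moment, N m; "finger_gap": opening from 0.0 (shut) to 1.0 (fully open); "grasp_force": force on a finger pad.
Only numpy, scipy, OpenCV 4.12 (cv2) and the standard library are available. Lean on these libraries where they do the work, as an engineer would, in place of code of your own. Each camera call takes 0.05 s, during which the arm holds its last target. There are 200 camera calls.

## Task

One of the three white cartons on the bench has run out of buckles. Press the red call button fully down with the fingertips and let it come back up, then point straight down at the empty carton: hold the fingertips a few centimetres above the middle of its opening, not dipping into it, for at least three seconds, and finish still pointing there. Leave the green button alone, and do not touch, lift or shift the cartons, the tape measure, the phone or the tape roll.

Things in the scene. Friction and masses are not known exactly. Their poses are not given: they have to be found in the camera images.
- empty_carton: open-topped white carton, outside 80 (x) x 100 (y) x 60 mm high, walls 4 mm, standing loose on the bench; origin at the centre of its underside, z up; it holds nothing, its white inner floor is seen (4 mm thick)
- empty_carton_mouth (a point): centre of the opening of the empty carton, level with its rim, 60 mm above the bench
- orange_carton: open-topped white carton, outside 80 (x) x 100 (y) x 60 mm high, walls 4 mm, standing loose on the bench; origin at the centre of its underside, z up; filled with orange plastic buckles to about 10 mm below the rim
- blue_carton: open-topped white carton, outside 80 (x) x 100 (y) x 60 mm high, walls 4 mm, standing loose on the bench; origin at the centre of its underside, z up; filled with blue plastic buckles to about 10 mm below the rim
- call (a joint): travel of the red call button, m: 0 is up, 0.006 is fully down; a spring brings it back; about 1.5 N starts it moving and 5 N holds it fully down
- call_top (a point): centre of the top face of the red call button (34 mm across), 57 mm above the bench when up; it moves straight down when pressed. The button stands in a round black collar (50 mm across, its top 47 mm above the bench) on a fixed grey box of 70 x 70 mm, 35 mm high
- start (a joint): travel of the green button, m: 0 is up, 0.006 is fully down; same build as the red one; to be left alone
- start_top (a point): centre of the top face of the green button, on its own fixed grey box, same sizes as the red one
- tape_measure: yellow and black tape measure standing on its edge, 66 (x) x 36 (y) x 62 mm high, loose; origin at the centre of its underside
- phone: black phone lying flat, 150 (x) x 75 (y) x 10 mm, loose; origin at the centre of its underside
- tape_roll: brown roll of packing tape lying flat, 100 mm across, 76 mm hole, 48 mm high, loose; origin at the centre of its underside
Things that resemble listed ones, but are neither listed nor needed, are in the scene too. Leave any purple look-alike of the part that bears start alone. What is shaped like the part that bears call but purple is not meant.

How it is judged:
By the outcome, as a careful person would: the job done as asked, in the order asked, and still so for the second after the job is handed in, with the robot touching nothing.
It also fails if it takes over 42 s, if anything falls off the work surface, if the arm or the gripper's body presses on something with over 40 N, if the wrist force passes 120 N, or if a joint passes its speed limit or range.

## Working session

There is one attempt and no reset: what is moved stays moved. The work goes in short steps, Python scripts to look and compute and a tool call to move; the robot and the scene stay as the last step left them, time stands still between calls to the robot, and variables do not carry over. Pictures are saved under pics/ and viewed, at most 10 in all, crops included, and the job is handed in when it is done.

Besides the shell and the picture viewer there is one more tool, called as a command line: name --argument value ..., lists and objects as JSON in quotes. arm_command: Moves the arm, as the interface text tells. Its arguments: {"type":"object","properties":{"deltas":{"type":"array"},"grip_force":{"type":"number"}},"required":["deltas"]}

```bash
mkdir -p pics; cat > h.py <<'E'
from plant import r, cams
import numpy as np, cv2
def shot(n,tag):
    im,d=cams.camera(n); cv2.imwrite(f'pics/{tag}.png',im[:,:,::-1]); np.savez(f'pics/{tag}.npz',im=im,d=d); return im,d
def world(n,d):
    i=cams.camera_info(n); f=240/np.tan(np.radians(i['vertical_fov'])/2)
    v,u=np.mgrid[:480,:640]
    c=np.stack([(u-i['cx'])/f*d,(v-i['cy'])/f*d,d],-1)
    return (c-np.array(i['t']))@np.array(i['R'])
E
python3 - <<'E'
from h import *
for n in('top','side'): shot(n,n+'0'); print(cams.camera_info(n))
print(r.sense())
E
```

```text
{'vertical_fov': 49.233349059389845, 'cx': 316.7945322828289, 'cy': 237.47905906464553, 'R': array([[-4.88307720e-04, -9.99943760e-01, -1.05942399e-02],
       [-9.92740747e-01,  1.75893611e-03, -1.20261031e-01],
       [ 1.20272902e-01,  1.04586093e-02, -9.92685774e-01]]), 't': array([0.00456039, 0.47583275, 1.0877456 ])}
{'vertical_fov': 49.88303658955837, 'cx': 308.66756354252095, 'cy': 238.29166185132956, 'R': array([[-0.90758567, -0.41983978, -0.00477607],
       [-0.21899193,  0.48304837, -0.84776577],
       [ 0.35823287, -0.76837414, -0.53034931]]), 't': array([0.41926311, 0.16913111, 0.89511548])}
{'time': 0.1, 'joint_positions': array([-1.33339539e+00,  1.31121889e-01,  1.48915232e+00, -2.94067828e-05,
        1.52303915e+00, -8.53906630e-02]), 'qvel': array([ 1.02557940e-04, -2.54479015e-03, -2.23028345e-03, -8.70798911e-04,
        2.12629447e-05, -2.06956452e-03]), 'tau': array([ 8.22150323e-04, -5.70950568e+01, -5.01942837e+01, -1.28601641e-04,
        8.06878408e-03, -1.40291925e-05]), 'tool_pos': array([ 0.19023467, -0.5685466 ,  0.24903759]), 'tcp_rot': array([-8.56754336e-04,  9.87003466e-01,  1.60696666e-01, -7.99719488e-05]), 'contact_force': array([-1.03627215,  0.58327296, -0.42549369]), 'ft_torque': array([ 0.02912397, -0.01379902, -0.00110852]), 'grasp_force': 0.0, 'finger_gap': 0.9940548649508978}
```

View pics/top0.png

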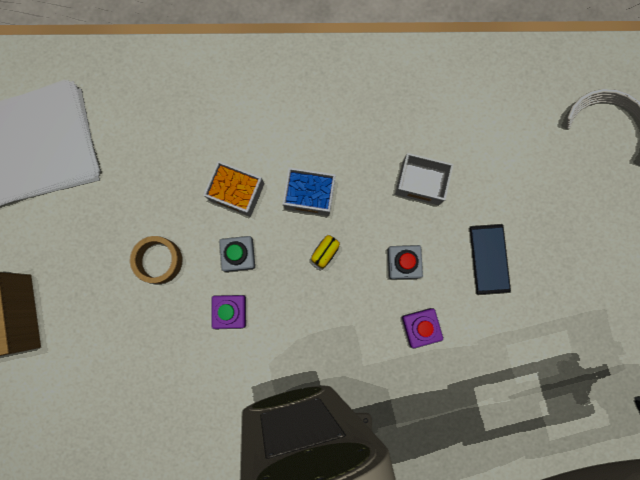

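View pics/side0.png

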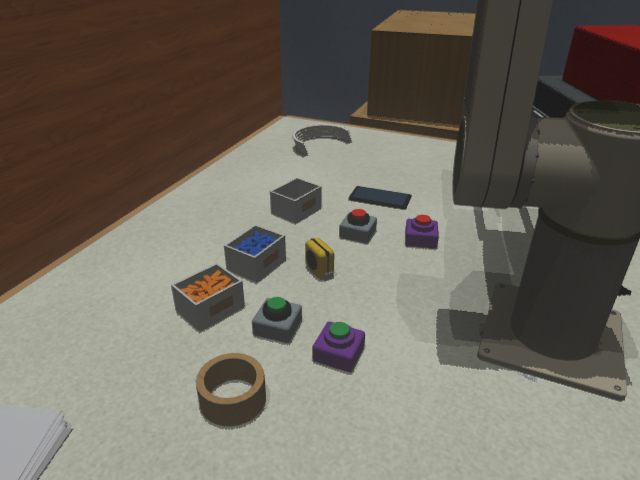

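The top view shows the real red button on its grey box at about (407,261), with a purple look-alike at (425,328). The empty carton is at (423,179). In the side view they are at (358,218) and (297,199). Next I'll measure the positions from both views.

```bash
python3 - <<'E'
from h import *
for n,bb,cb in(('top',(385,240,428,282),(390,150,458,208)),('side',(338,205,380,242),(265,175,328,222))):
    z=np.load(f'pics/{n}0.npz'); im=z['im'].astype(int); W=world(n,z['d'])
    m=np.zeros((480,640),bool); m[bb[1]:bb[3],bb[0]:bb[2]]=1
    red=m&(im[...,0]>150)&(im[...,1]<90); P=W[red]; top=P[P[:,2]>np.median(P[:,2])-.004]
    print(n,'red',len(top),np.median(top,0),(top.max(0)+top.min(0))/2,top.ptp(0) if hasattr(top,'ptp') else np.ptp(top,axis=0))
    m[:]=0; m[cb[1]:cb[3],cb[0]:cb[2]]=1
    Q=W[m&(z['d']>0)]; print(' bench',np.percentile(Q[:,2],[2,50,98]))
    R=Q[(Q[:,2]>.053)&(Q[:,2]<.07)]; print(' rim',len(R),np.median(R[:,2]),cv2.minAreaRect((R[:,:2]*1000).astype(np.float32)))
E
```

```text
top red 169 [ 0.42344283 -0.18261036  0.05700772] [ 0.42331007 -0.18273704  0.05735689] [0.02885258 0.02896439 0.00840317]
 bench [-0.00376249  0.00304793  0.06138455]
 rim 418 0.05922994689463543 ((601.4039306640625, -224.23236083984375), (100.76615142822266, 81.22718811035156), 75.84693908691406)
side red 70 [ 0.42354397 -0.1805237   0.05613326] [ 0.42317526 -0.18273402  0.05676433] [0.02877652 0.03085314 0.00510203]
 bench [-0.00317287  0.01172938  0.05940594]
 rim 316 0.05742836349167828 ((599.9024047851562, -223.25912475585938), (106.77645874023438, 83.83660125732422), 74.62548065185547)
```

```bash
cat >> h.py <<'E'
from scipy.spatial.transform import Rotation as Ro
def delta(target):
    s=r.sense(); q=Ro.from_quat(s['tcp_rot'],scalar_first=True)
    print('xyz',np.round(q.inv().apply(np.array(target)-s['tool_pos'])/.3,3),'zaxis',q.apply([0,0,1]).round(4),'pos',s['tool_pos'].round(4),'t',s['time'],'F',s['contact_force'].round(2))
E
python3 -c "
from h import *
delta([.4234,-.1825,.25]);delta([.31,-.37,.25])"
```

```text
xyz [ 1.145e+00 -9.740e-01 -1.000e-03] zaxis [-4.0e-04  1.7e-03 -1.0e+00] pos [ 0.1902 -0.5685  0.249 ] t 0.1 F [-1.04  0.58 -0.43]
xyz [ 0.589 -0.501 -0.002] zaxis [-4.0e-04  1.7e-03 -1.0e+00] pos [ 0.1902 -0.5685  0.249 ] t 0.1 F [-1.04  0.58 -0.43]
```

arm_command --deltas '[{"xyz": [0.15, -0.13, 0], "dr": [0, 0, 0], "gripper": 1}, {"xyz": [0.3, -0.26, 0], "dr": [0, 0, 0], "gripper": 1}, {"xyz": [0.45, -0.38, 0], "dr": [0, 0, 0], "gripper": 1}, {"xyz": [0.59, -0.5, 0], "dr": [0, 0, 0], "gripper": 1}, {"xyz": [0.74, -0.63, 0], "dr": [0, 0, 0], "gripper": 1}, {"xyz": [0.88, -0.75, 0], "dr": [0, 0, 0], "gripper": 1}, {"xyz": [1.0, -0.85, 0], "dr": [0, 0, 0], "gripper": 1}, {"xyz": [1.0, -0.85, 0], "dr": [0, 0, 0], "gripper": 1}]'

```text
time: 1.1
tool_pos: [0.3951, -0.2294, 0.2497]
tcp_rot: [-0.0, 0.987, 0.163, 0.0]
contact_force: [-0.9, 0.5, 0.6]
finger_gap: 0.0
grasp_force: 0.0
```

```bash
python3 -c "
from h import *
delta([.4234,-.1825,.12]);print(r.sense()['finger_gap'])"
```

```text
xyz [ 0.14  -0.117  0.432] zaxis [-0.e+00  9.e-04 -1.e+00] pos [ 0.3951 -0.2294  0.2497] t 1.1 F [-0.86  0.51  0.6 ]
0.0003064362585411931
```

arm_command --deltas '[{"xyz": [0.14, -0.117, 0.15], "dr": [0, 0, 0], "gripper": 1}, {"xyz": [0.14, -0.117, 0.3], "dr": [0, 0, 0], "gripper": 1}, {"xyz": [0.14, -0.117, 0.4], "dr": [0, 0, 0], "gripper": 1}, {"xyz": [0.14, -0.117, 0.5], "dr": [0, 0, 0], "gripper": 1}, {"xyz": [0.14, -0.117, 0.5], "dr": [0, 0, 0], "gripper": 1}, {"xyz": [0.14, -0.117, 0.5], "dr": [0, 0, 0], "gripper": 1}]'

```text
time: 1.85
tool_pos: [0.4229, -0.1863, 0.101]
tcp_rot: [0.0, 0.987, 0.16, 0.0]
contact_force: [0.7, -1.5, 1.0]
finger_gap: -0.002
grasp_force: 0.0
```

```bash
python3 -c "
from h import *
delta([.4234,-.1825,.07])
a,_=shot('top','top1');b,_=shot('side','side1')
c=lambda i,x,y:cv2.resize(i[y:y+150,x:x+200],(400,300),interpolation=2)
cv2.imwrite('pics/c1.png',np.hstack([c(a,310,180),c(b,260,130)])[:,:,::-1])"
```

```text
xyz [ 0.006 -0.012  0.103] zaxis [ 7.e-04 -6.e-04 -1.e+00] pos [ 0.4229 -0.1863  0.101 ] t 1.85 F [ 0.67 -1.54  0.99]
```

View pics/c1.png

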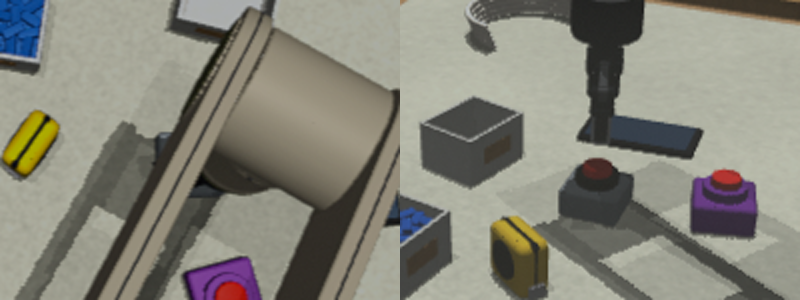

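The side crop shows the shut fingertips (600,140) just above the red button (597,170). Now I'll press in steps, watching the force.

arm_command --deltas '[{"xyz": [0.004, -0.008, 0.03], "dr": [0, 0, 0], "gripper": 1}, {"xyz": [0.004, -0.008, 0.06], "dr": [0, 0, 0], "gripper": 1}, {"xyz": [0.004, -0.008, 0.08], "dr": [0, 0, 0], "gripper": 1}, {"xyz": [0.004, -0.008, 0.09], "dr": [0, 0, 0], "gripper": 1}, {"xyz": [0.004, -0.008, 0.095], "dr": [0, 0, 0], "gripper": 1}, {"xyz": [0.004, -0.008, 0.1], "dr": [0, 0, 0], "gripper": 1}, {"xyz": [0.004, -0.008, 0.1], "dr": [0, 0, 0], "gripper": 1}]'

```text
time: 2.82
tool_pos: [0.423, -0.1827, 0.0701]
tcp_rot: [-0.0, 0.987, 0.161, -0.0]
contact_force: [-3.0, 3.0, 5.2]
finger_gap: 0.001
grasp_force: 2.3
```

arm_command --deltas '[{"xyz": [0, 0, 0.003], "dr": [0, 0, 0], "gripper": 1}, {"xyz": [0, 0, 0.006], "dr": [0, 0, 0], "gripper": 1}, {"xyz": [0, 0, 0.006], "dr": [0, 0, 0], "gripper": 1}]'

```text
time: 3.2
tool_pos: [0.4232, -0.1828, 0.0695]
tcp_rot: [0.0, 0.987, 0.161, 0.0]
contact_force: [-9.0, 5.5, 17.0]
finger_gap: 0.0
grasp_force: 8.9
```

The force is 17 N and z has stopped moving, so the button is fully down. Releasing straight up.

arm_command --deltas '[{"xyz": [0, 0, 0.006], "dr": [0, 0, 0], "gripper": 1}, {"xyz": [0, 0, -0.03], "dr": [0, 0, 0], "gripper": 1}, {"xyz": [0, 0, -0.1], "dr": [0, 0, 0], "gripper": 1}, {"xyz": [0, 0, -0.25], "dr": [0, 0, 0], "gripper": 1}, {"xyz": [0, 0, -0.35], "dr": [0, 0, 0], "gripper": 1}, {"xyz": [0, 0, -0.35], "dr": [0, 0, 0], "gripper": 1}, {"xyz": [0, 0, -0.35], "dr": [0, 0, 0], "gripper": 1}]'

```text
time: 4.08
tool_pos: [0.4228, -0.1827, 0.1724]
tcp_rot: [-0.0, 0.987, 0.161, -0.0]
contact_force: [0.2, 0.6, -1.3]
finger_gap: -0.001
grasp_force: 0.0
```

```bash
python3 -c "
from h import *
delta([.601,-.224,.175]);delta([.601,-.224,.114])
z=shot('side','side2');W=world('side',z[1]);im=z[0].astype(int)
m=np.zeros((480,640),bool);m[205:242,338:380]=1
P=W[m&(im[...,0]>im[...,1]+60)];print(len(P),np.median(P,0))
R=W[175:222,265:328].reshape(-1,3);R=R[(R[:,2]>.053)&(R[:,2]<.07)&(abs(R[:,0]-.6)<.08)];print(cv2.minAreaRect((R[:,:2]*1000).astype(np.float32)))"
```

```text
xyz [ 0.52   0.319 -0.009] zaxis [-4.e-04  2.e-04 -1.e+00] pos [ 0.4228 -0.1827  0.1724] t 4.075 F [ 0.23  0.56 -1.26]
xyz [0.52  0.319 0.194] zaxis [-4.e-04  2.e-04 -1.e+00] pos [ 0.4228 -0.1827  0.1724] t 4.075 F [ 0.23  0.56 -1.26]
0 [nan nan nan]
((599.564453125, -223.60198974609375), (104.5003433227539, 85.90650177001953), 74.93600463867188)
  return _methods._mean(a, axis=axis, dtype=dtype,
  ret = um.true_divide(
```

arm_command --deltas '[{"xyz": [0.13, 0.08, 0], "dr": [0, 0, 0], "gripper": 1}, {"xyz": [0.26, 0.16, 0], "dr": [0, 0, 0], "gripper": 1}, {"xyz": [0.39, 0.24, 0], "dr": [0, 0, 0], "gripper": 1}, {"xyz": [0.52, 0.319, 0], "dr": [0, 0, 0], "gripper": 1}, {"xyz": [0.52, 0.319, 0.07], "dr": [0, 0, 0], "gripper": 1}, {"xyz": [0.52, 0.319, 0.15], "dr": [0, 0, 0], "gripper": 1}, {"xyz": [0.52, 0.319, 0.19], "dr": [0, 0, 0], "gripper": 1}, {"xyz": [0.52, 0.319, 0.19], "dr": [0, 0, 0], "gripper": 1}]'

```text
time: 5.12
tool_pos: [0.5996, -0.2234, 0.1141]
tcp_rot: [-0.001, 0.987, 0.161, -0.002]
contact_force: [0.4, 0.3, 0.1]
finger_gap: -0.0
grasp_force: 0.0
```

```bash
python3 -c "
from h import *
delta([.6005,-.224,.114])
a,_=shot('top','top3');b,d=shot('side','side3');W=world('side',d);im=b.astype(int)
m=np.zeros((480,640),bool);m[205:242,338:380]=1
P=W[m&(im[...,0]>im[...,1]*2)&(im[...,0]>50)];print(len(P),np.median(P,0))
c=lambda i,x,y:cv2.resize(i[y:y+150,x:x+200],(400,300),interpolation=2)
cv2.imwrite('pics/c3.png',np.hstack([c(a,330,140),c(b,230,110)])[:,:,::-1])"
```

```text
xyz [0.002 0.003 0.   ] zaxis [-0.0035  0.0016 -1.    ] pos [ 0.5996 -0.2234  0.1141] t 5.125 F [0.36 0.32 0.07]
45 [ 0.42389672 -0.18675312  0.05616857]
```

View pics/c3.png

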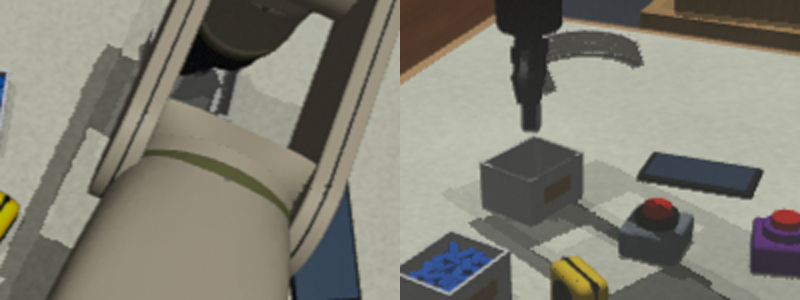

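The side crop shows the fingertips (531,130) above the middle of the empty carton's opening, and the red button is back up at 56 mm. I'll hold here for more than 4 s.

arm_command --deltas '[{"xyz": [0.001, 0.002, 0], "dr": [0, 0, 0], "gripper": 1}, {"xyz": [0.001, 0.002, 0], "dr": [0, 0, 0], "gripper": 1}, {"xyz": [0.001, 0.002, 0], "dr": [0, 0, 0], "gripper": 1}, {"xyz": [0.001, 0.002, 0], "dr": [0, 0, 0], "gripper": 1}, {"xyz": [0.001, 0.002, 0], "dr": [0, 0, 0], "gripper": 1}, {"xyz": [0.001, 0.002, 0], "dr": [0, 0, 0], "gripper": 1}, {"xyz": [0.001, 0.002, 0], "dr": [0, 0, 0], "gripper": 1}, {"xyz": [0.001, 0.002, 0], "dr": [0, 0, 0], "gripper": 1}]'

```text
time: 6.22
tool_pos: [0.6018, -0.2245, 0.1162]
tcp_rot: [-0.0, 0.987, 0.161, -0.0]
contact_force: [0.7, -0.1, -0.2]
finger_gap: 0.0
grasp_force: 0.0
```

arm_command --deltas '[{"xyz": [0, 0, 0], "dr": [0, 0, 0], "gripper": 1}, {"xyz": [0, 0, 0], "dr": [0, 0, 0], "gripper": 1}, {"xyz": [0, 0, 0], "dr": [0, 0, 0], "gripper": 1}, {"xyz": [0, 0, 0], "dr": [0, 0, 0], "gripper": 1}, {"xyz": [0, 0, 0], "dr": [0, 0, 0], "gripper": 1}, {"xyz": [0, 0, 0], "dr": [0, 0, 0], "gripper": 1}, {"xyz": [0, 0, 0], "dr": [0, 0, 0], "gripper": 1}, {"xyz": [0, 0, 0], "dr": [0, 0, 0], "gripper": 1}]'

```text
time: 7.22
tool_pos: [0.6018, -0.2245, 0.1162]
tcp_rot: [-0.0, 0.987, 0.161, -0.0]
contact_force: [0.4, -0.3, 1.0]
finger_gap: 0.0
grasp_force: 0.0
```

arm_command --deltas '[{"xyz": [0, 0, 0], "dr": [0, 0, 0], "gripper": 1}, {"xyz": [0, 0, 0], "dr": [0, 0, 0], "gripper": 1}, {"xyz": [0, 0, 0], "dr": [0, 0, 0], "gripper": 1}, {"xyz": [0, 0, 0], "dr": [0, 0, 0], "gripper": 1}, {"xyz": [0, 0, 0], "dr": [0, 0, 0], "gripper": 1}, {"xyz": [0, 0, 0], "dr": [0, 0, 0], "gripper": 1}, {"xyz": [0, 0, 0], "dr": [0, 0, 0], "gripper": 1}, {"xyz": [0, 0, 0], "dr": [0, 0, 0], "gripper": 1}]'

```text
time: 8.22
tool_pos: [0.6018, -0.2245, 0.1162]
tcp_rot: [-0.0, 0.987, 0.161, -0.0]
contact_force: [-0.2, 0.3, 0.6]
finger_gap: 0.001
grasp_force: 0.0
```

arm_command --deltas '[{"xyz": [0, 0, 0], "dr": [0, 0, 0], "gripper": 1}, {"xyz": [0, 0, 0], "dr": [0, 0, 0], "gripper": 1}, {"xyz": [0, 0, 0], "dr": [0, 0, 0], "gripper": 1}, {"xyz": [0, 0, 0], "dr": [0, 0, 0], "gripper": 1}, {"xyz": [0, 0, 0], "dr": [0, 0, 0], "gripper": 1}, {"xyz": [0, 0, 0], "dr": [0, 0, 0], "gripper": 1}, {"xyz": [0, 0, 0], "dr": [0, 0, 0], "gripper": 1}, {"xyz": [0, 0, 0], "dr": [0, 0, 0], "gripper": 1}]'

```text
time: 9.22
tool_pos: [0.6018, -0.2245, 0.1162]
tcp_rot: [-0.0, 0.987, 0.161, -0.0]
contact_force: [-0.0, 0.4, -0.6]
finger_gap: 0.001
grasp_force: 0.0
```

arm_command --deltas '[{"xyz": [0, 0, 0], "dr": [0, 0, 0], "gripper": 1}, {"xyz": [0, 0, 0], "dr": [0, 0, 0], "gripper": 1}, {"xyz": [0, 0, 0], "dr": [0, 0, 0], "gripper": 1}, {"xyz": [0, 0, 0], "dr": [0, 0, 0], "gripper": 1}, {"xyz": [0, 0, 0], "dr": [0, 0, 0], "gripper": 1}, {"xyz": [0, 0, 0], "dr": [0, 0, 0], "gripper": 1}, {"xyz": [0, 0, 0], "dr": [0, 0, 0], "gripper": 1}, {"xyz": [0, 0, 0], "dr": [0, 0, 0], "gripper": 1}]'

```text
time: 10.22
tool_pos: [0.6018, -0.2245, 0.1162]
tcp_rot: [-0.0, 0.987, 0.161, -0.0]
contact_force: [1.2, 0.1, 0.2]
finger_gap: 0.002
grasp_force: 0.0
```

```bash
python3 -c "
from h import *
delta([.6005,-.224,.114]);print(r.hand_in())"
```

```text
xyz [-0.004 -0.003  0.007] zaxis [-0.  0. -1.] pos [ 0.6018 -0.2245  0.1162] t 10.225 F [1.21 0.06 0.22]
the job is handed in; nothing more can be done
None
```

The red call button was pressed fully down and came back up, and the arm then held about 37 mm above the middle of the empty carton's opening for about 5 s; the job was handed in at 10.2 s with the arm still pointing there, and no verdict was returned.

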